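Hold a tube rack in the corner of a decapping jig

TASK

Bring the tube rack with the upright grip bar onto the plate of the aluminium jig, with its long side flush along the fence and its end up against the stop block. Then lean on it with one diagonal push, down onto the plate and into the fence together, about 12 N each way, so that a colleague can unscrew the caps; finish while still holding this push, do not let go. Leave everything else on the bench where it is.

Things in the scene. Friction and masses are not known exactly. Their poses are not given: they have to be found in the camera images.
- rack: Blue plastic tube rack, loose, 0.25 to 0.4 kg: block 64 mm (x) by 110 mm (y, long axis) by 40 mm high. Origin: centre of its underside, z up. An upright grip bar stands centred on top. White tube caps, 12 mm across, tops at z = 49 mm, part of the rack, stand in a row on each side of the bar: x = +-21, y = +-28 and +-46 mm. It may go into the jig either way round.
- rack_bar (a point): Point in the rack's grip bar, 70 mm above the rack's underside, a good height to pinch it (fingertips up to 20 mm lower clear the caps). The bar is 14 mm thick (rack x), 50 mm long (rack y), from z = 40 to 85 mm above the rack's underside. Axes as the rack's.
- jig: Decapping jig of bare aluminium, rigid, screwed to the bench: a plate with a long fence on one side and a stop block at one end. Origin: centre of the underside of its plate, z up; fence on the +x side, stop at the +y end. The rack fully home has its origin at x = 28, y = 5, z = 12 mm in this frame and its long axis along y.
- jig_corner (a point): The inner corner of the jig, where the lines of the fence's inner face, the stop's face and the plate's top meet (jig frame 60, 60, 12 mm). Axes as the jig's: fence towards +x, stop towards +y.
- jig_plate: The jig's plate, 160 mm (x) by 200 mm (y), 12 mm thick. Plate, fence and stop all have slick faces (friction coefficient about 0.15): a rack slides on them easily. Same origin and axes as the jig.
- jig_fence: The jig's fence: inner face at jig x = 60 mm, looking to -x; 18 mm thick, y from -90 to 90 mm, top at z = 42 mm. Same origin and axes as the jig.
- jig_stop: The jig's stop block: face at jig y = 60 mm, looking to -y; 25 mm thick, x from -20 to 50 mm, top at z = 40 mm. Same origin and axes as the jig.
- flat_rack: Bystander: larger blue rack, 85 by 190 mm, 35 mm high (43 mm with tube caps), without a bar. Origin under its centre.
- marker: Bystander: marker pen lying along its x, 140 mm long, 16 mm high, usually between jig and rack. Origin under its centre.
- dish: Bystander: clear culture dish, 92 mm across, 20 mm high. Origin under its centre.
- timer: Bystander: white bench timer, 75 by 60 mm, 20 mm high. Origin under its centre.
- pipette: Bystander: pipette lying along its y, 223 mm long, 24 mm high. Origin under its centre.
- tip_box: Bystander: green pipette-tip box with clear lid, 122 by 87 mm, 70 mm high. Origin under its centre.
- beaker: Bystander: glass beaker, 76 mm across, 90 mm high. Origin under its centre.
- wash_bottle: Bystander: white plastic bottle with a blue cap, 64 mm across, 170 mm high. Origin under its centre.

How it is judged (in metres and radians):
On the way:
1. the rack sits flat on the jig's plate, long side flush with the fence, end against the stop (x of rack in the frame of jig between 0.0252 and 0.031 m and y of rack in the frame of jig between 0.0015 and 0.008 m and z of rack in the frame of jig between 0.0095 and 0.0145 m and angle between the y axis of rack and the y axis of jig, either way round below 0.04 rad and angle between rack's own z axis and vertical below 0.04 rad), for 0.2 s.
At the end, for the whole second after the job is handed in: Rack flat on the plate (2.5 mm, 0.04 rad), long side within 2.8 mm of the fence and parallel within 0.04 rad, end within 3.5 mm of the stop, at rest, still pressed by the robot: 6 to 40 N between rack and plate (its weight is at most 4 N), 3 to 40 N between rack and fence (all of step 1 and linear speed of rack below 0.01 m/s and contact force between rack and jig_plate between 6 and 40 N and contact force between rack and jig_fence between 3 and 40 N); the arm keeps its last pose, push and grip.
It fails at once if a bystander was moved more than 30 mm or tipped over (distance of any of flat_rack, marker, dish, timer, pipette, tip_box, beaker, wash_bottle from where it was at the start of the episode above 0.03 m or angle between any of flat_rack, marker, dish, timer, pipette, tip_box, beaker, wash_bottle's own z axis and vertical above 0.4 rad).
It also fails if it takes over 51 s, if anything falls off the work surface, if the arm or the gripper's body presses on something with over 40 N, if the wrist force passes 120 N, or if a joint passes its speed limit or range.

ROBOT

A 6-joint arm with a two-finger parallel gripper is mounted at the origin on the work surface. World frame = base frame: x ahead of the robot, y to its left, z up, the work surface at z = 0. Lengths are in m, angles in degrees, forces in N, time in s.
With the tool pointing down it reaches from about 0.35 to 0.875 m from the base axis. Payload 4.2 kg.
Tool frame: the origin (TCP) lies at the very end of the fingers, on their centre line; the grasp point (between the pads) lies 19 mm behind it (tcp_to_grasp is the z of the grasp point in the tool frame, in m); z points along the fingers, y is the direction in which the jaws open and shut (so a half turn about z gives the same grasp; the last joint's range is limited). The gripper opens to 87 mm and grips with 3 to 60 N. Pads are 19 mm wide; open, the fingers measure 117 mm over their backs; the gripper's body (75 mm by 190 mm) begins 51 mm behind the grasp point.
Start: joints at [91.937, 22.042, 0.453, 0, -68.411, -14.817], TCP at [0.139, 0.609, 0.197] pointing down, gripper open.
Joint ranges: [-179.83, 179.83], [-69.29, 118.12], [-61.27, 80.66], [-181.25, 117.63], [-171.15, -9.14], [-177.46, 177.46]. Speed limits (degrees/s): [159.86, 159.86, 180, 180, 180, 180].

INTERFACE

Orientations are given as a 3x3 rotation matrix whose columns are the frame's x, y, z axes.
In Python, from station import sense, capture, camera_params, finish_job, tcp_to_grasp gives the robot as it stands.
- The arm moves only by the shell command python3 -m inch 'ROWS'. ROWS is JSON, a list of rows, each an object of numbers: "jaw": the closure in counts, from 0 (fully open) to 255 (shut); "x", "y", "z": the shift along the world's x, y, z normalised to -1 to 1, where 1 is 0.06 m; "ax", "ay", "az": the turn, a rotation vector about the world's x, y, z normalised to -1 to 1, where 1 is 10 degrees. A call has 1 to 12 rows; each row shifts and turns the pose as measured when the row begins; what a row does not reach is not made up. A row lasts 1/8 s, in which the tool goes at most 62.5 mm and 10.7 degrees, less where a joint would pass 70% of its speed; a pose out of reach is approached as far as the arm can. A call with a number of a shift or a turn outside -1 to 1 is refused whole. A call with a gripper value outside its range is refused whole. The fingers move at their own pace and stop on an object; the grip force is fixed at half the most. Time passes only in rows, so rows that do not move let the fingers close. It gives the time, the measured TCP pose, the force and the opening at its end, in the units of the state.
- sense(): the state, without advancing time (a new reading comes with each control period).
- capture(name): name is "side" or "top" or "wrist"; returns the picture (384x512x3 uint8, red, green, blue); there is no depth.
- camera_params(name): a dict with "vfov" (degrees; the focal length in pixels is half the picture's height over the tangent of half this angle, whatever the lens; pixels are square), "cx", "cy" (the principal point, pixels), "R" (3x3) and "t" (3): a world point X has camera coordinates R X + t. Camera axes: x right, y down, z forward; pixel columns grow to the right and rows downward; lengths in m; the calibration is good to about 2 mm. A picture is of the moment at which its call begins: read the wrist's pose just before it. camera_params takes no time and is no camera call; for the wrist camera it gives the pose at the moment of the call.
- finish_job(): hands the job in, once; it reports no verdict.
The state is a dict: "time_s": time; "joints": joint angles; "joint_velocities": joint speeds; "effort": joint torques, N m; "tcp_pos": TCP position; "ee_rot": TCP orientation; "wrist_force": force on the tool from outside, world axes, zero at the start; "moment": the same for the moment, N m; "gripper_width": opening from 0.0 (shut) to 1.0 (fully open).
Only numpy, scipy, OpenCV 4.12 (cv2) and the standard library are available. Lean on these libraries where they do the work, as an engineer would, in place of code of your own. Each camera call takes 0.05 s, during which the arm holds its last target.

## Working session

There is one attempt and no reset: what is moved stays moved. The work goes in short steps, Python scripts to look and compute and a shell command to move; the robot and the scene stay as the last step left them, time stands still between calls to the robot, and variables do not carry over. Pictures are saved under pics/ and viewed, and the job is handed in when it is done.

```bash
mkdir -p pics; ls
python3 - <<'E'
from station import *
import cv2,json
s=sense();print(s)
print(tcp_to_grasp)
for n in("side","top","wrist"):
    p=camera_params(n);print(n,p)
    im=capture(n);cv2.imwrite(f"pics/{n}0.png",im[:,:,::-1])
E
```

```text
pics
{'time_s': 0.0, 'joints': array([ 9.19369511e+01,  2.20914125e+01,  3.79131703e-01, -2.96316264e-02,
       -6.84106239e+01, -1.48171764e+01]), 'joint_velocities': array([-0.08154768,  0.03411619,  0.03475692,  0.02422391, -0.0767051 ,
       -0.07214919]), 'effort': array([ 1.39859912e-03, -3.90658915e+01,  1.87408483e+01,  4.21994403e+00,
        1.11012973e-02, -1.75497066e-04]), 'tcp_pos': array([0.13914811, 0.60863317, 0.19574671]), 'ee_rot': array([[ 9.74795653e-01, -2.23099235e-01, -4.08110589e-04],
       [-2.23099593e-01, -9.74793263e-01, -2.16007176e-03],
       [ 8.40869042e-05,  2.19667787e-03, -9.99997584e-01]]), 'wrist_force': array([-0.08426997,  0.1333134 ,  0.19361668]), 'moment': array([ 0.00174108, -0.01968081,  0.01407269]), 'gripper_width': 1.0036383921283798}
-0.0187
side {'vfov': 44.59877532389825, 'cx': 255.9424757670539, 'cy': 185.94453926962612, 'R': array([[ 0.89803054, -0.43972293,  0.01359777],
       [-0.26033763, -0.55608617, -0.78929873],
       [ 0.35463428,  0.70527435, -0.61385879]]), 't': array([-0.49537415,  0.19982593,  1.31154315])}
top {'vfov': 49.574285265254424, 'cx': 257.7214662038783, 'cy': 190.60525053316655, 'R': array([[-0.01154469, -0.99977645, -0.01771379],
       [-0.99689251,  0.01288828, -0.0777124 ],
       [ 0.07792333,  0.01676158, -0.99681844]]), 't': array([0.02138695, 0.5708183 , 1.37843153])}
wrist {'vfov': 59.50826215160624, 'cx': 254.8463682538598, 'cy': 192.06462917215347, 'R': array([[-0.22292276, -0.97483389,  0.0020831 ],
       [-0.93078776,  0.2134845 ,  0.29674653],
       [-0.28972329,  0.06421263, -0.95495401]]), 't': array([ 0.62379471, -0.03586754,  0.39154017])}
```

View pics/side0.png

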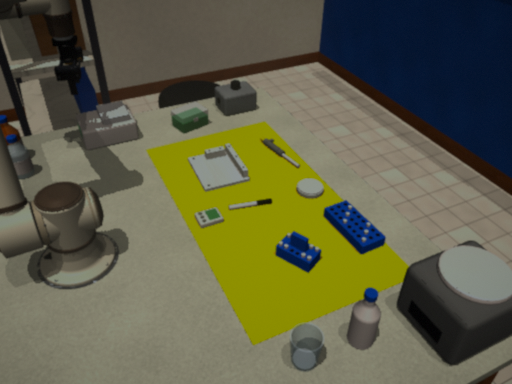

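View pics/top0.png

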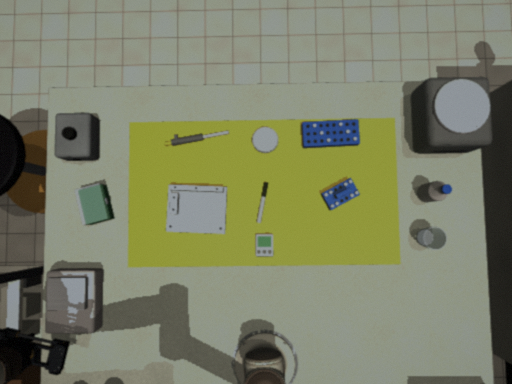

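View pics/wrist0.png

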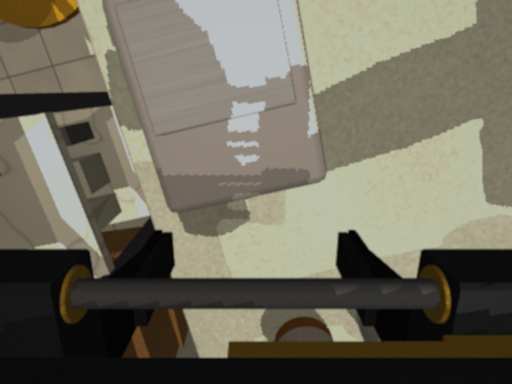

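The top view shows the rack near (340,193). The jig is near (197,208), with its fence along the upper edge (world +x) and its stop on the left (+y). The marker at (262,202) lies between them.

```bash
cat > h.py <<'E'
import numpy as np,cv2
from station import *
def K(p): 
    f=192/np.tan(np.radians(p['vfov']/2)); return f
def ray(p,uv,z):
    d=np.array([(uv[0]-p['cx'])/K(p),(uv[1]-p['cy'])/K(p),1.]);R=np.array(p['R']);t=np.array(p['t'])
    c=-R.T@t; w=R.T@d; return c+w*(z-c[2])/w[2]
def proj(p,X):
    X=np.atleast_2d(X); c=(np.array(p['R'])@X.T).T+p['t']; return c[:,:2]/c[:,2:]*K(p)+[p['cx'],p['cy']]
def blue(im):
    h=cv2.cvtColor(im,cv2.COLOR_RGB2HSV); return cv2.inRange(h,(105,130,50),(130,255,255))
E
python3 - <<'E'
from h import *
im=cv2.imread('pics/top0.png')[:,:,::-1].copy();p=camera_params('top')
m=blue(im);cs,_=cv2.findContours(m,0,1)
for c in cs:
    if cv2.contourArea(c)>80:
        r=cv2.minAreaRect(c);print(r,ray(p,r[0],.03), [ray(p,q,.04)[:2].round(3) for q in cv2.boxPoints(r)])
for uv,z in [((167,234),.012),((226,234),.012),((227,185),.04),((168,184),.04),((265,183),.01),((259,221),.01),((264,245),.02),((265,140),.02)]:
    print(uv,ray(p,uv,z).round(3))
cv2.imwrite('pics/topc.png',cv2.resize(im[110:270,120:400,::-1],None,fx=2.8,fy=2.8,interpolation=2))
E
```

```text
((339.9858703613281, 193.67453002929688), (17.67740249633789, 32.14956283569336), 60.945396423339844) [ 0.5566205  -0.26016707  0.03      ] [array([ 0.556, -0.198]), array([ 0.607, -0.292]), array([ 0.555, -0.319]), array([ 0.505, -0.225])]
((330.3183898925781, 132.95802307128906), (24.480649948120117, 55.38875198364258), 87.0643310546875) [ 0.76252317 -0.23315571  0.03      ] [array([ 0.799, -0.138]), array([ 0.805, -0.323]), array([ 0.722, -0.325]), array([ 0.715, -0.14 ])]
(167, 234) [0.429 0.323 0.012]
(226, 234) [0.426 0.123 0.012]
(227, 185) [0.59  0.116 0.04 ]
(168, 184) [0.596 0.314 0.04 ]
(265, 183) [ 0.598 -0.01   0.01 ]
(259, 221) [0.469 0.011 0.01 ]
(264, 245) [ 0.389 -0.004  0.02 ]
(265, 140) [ 0.744 -0.012  0.02 ]
```

View pics/topc.png

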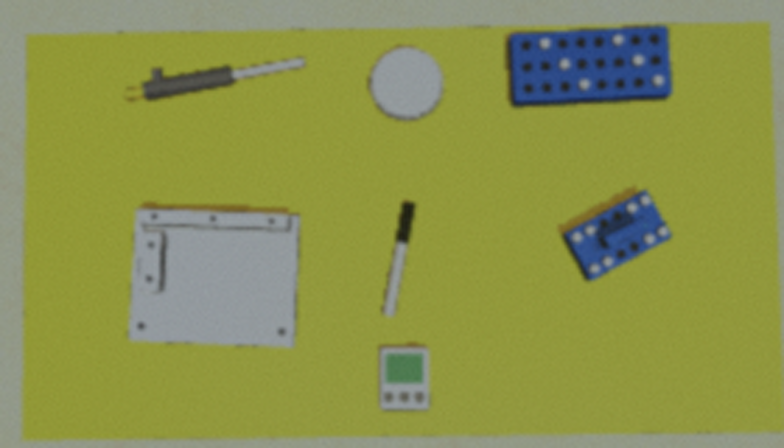

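```bash
python3 -m inch '[{"x":0.67,"y":-0.92,"z":0.2,"jaw":0},{"x":0.67,"y":-0.92,"z":0.2,"jaw":0},{"x":0.67,"y":-0.92,"z":0.2,"jaw":0},{"x":0.67,"y":-0.92,"z":0.2,"jaw":0},{"x":0.67,"y":-0.92,"jaw":0},{"x":0.67,"y":-0.92,"jaw":0},{"x":0.67,"y":-0.92,"jaw":0},{"jaw":0},{"jaw":0}]'
python3 - <<'E'
from h import *
print(sense()['joints'].round(1))
p=camera_params('wrist');im=capture('wrist');cv2.imwrite('pics/w1.png',im[:,:,::-1]);np.save('w1.npy',p)
E
```

```text
[ 91.9  22.1   0.4  -0.  -68.4 -14.8]$[0]: bad value
```

View pics/w1.png

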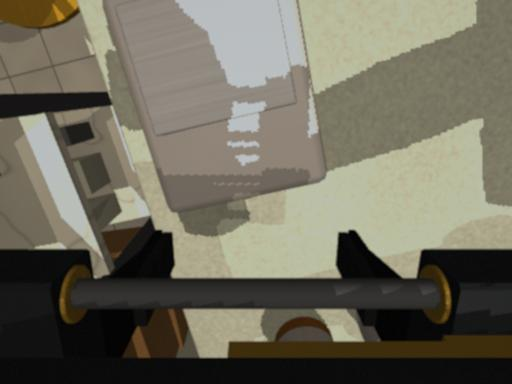

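The call was refused and nothing moved. I'll try it with every key present.

```bash
python3 -m inch '[{"x":0.67,"y":-0.92,"z":0.2,"ax":0,"ay":0,"az":0,"jaw":0}]'
```

```text
time_s: 0.32
tcp_pos: [0.1743, 0.5601, 0.2048]
ee_rot: [[0.976, -0.22, -0.0], [-0.22, -0.976, -0.004], [0.001, 0.004, -1.0]]
wrist_force: [1.9, -0.0, 0.8]
gripper_width: 0.996
```

```bash
python3 -m inch '[{"x":0.68,"y":-0.95,"z":0.2,"ax":0,"ay":0,"az":0,"jaw":0},{"x":0.68,"y":-0.95,"z":0.2,"ax":0,"ay":0,"az":0,"jaw":0},{"x":0.68,"y":-0.95,"z":0.2,"ax":0,"ay":0,"az":0,"jaw":0},{"x":0.68,"y":-0.95,"z":0.2,"ax":0,"ay":0,"az":0,"jaw":0},{"x":0.68,"y":-0.95,"z":0,"ax":0,"ay":0,"az":0,"jaw":0},{"x":0.68,"y":-0.95,"z":0,"ax":0,"ay":0,"az":0,"jaw":0},{"x":0,"y":0,"z":0,"ax":0,"ay":0,"az":0,"jaw":0},{"x":0,"y":0,"z":0,"ax":0,"ay":0,"az":0,"jaw":0}]'
python3 - <<'E'
from h import *
print(sense()['joints'].round(1))
p=camera_params('wrist');im=capture('wrist');cv2.imwrite('pics/w1.png',im[:,:,::-1]);np.save('w1.npy',p)
E
```

```text
time_s: 1.32
tcp_pos: [0.3925, 0.2508, 0.2482]
ee_rot: [[0.975, -0.222, 0.002], [-0.222, -0.975, -0.003], [0.002, 0.003, -1.0]]
wrist_force: [0.4, 0.2, 0.7]
gripper_width: 1.001
[ 52.8   4.2 -15.8   0.2 -70.1  24.3]
```

View pics/w1.png

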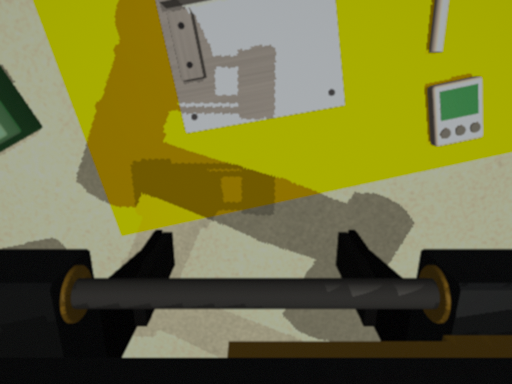

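The jig is cut off at the top edge of the wrist view, with plate corners at (186,132) and (344,104). I'll shift +x.

```bash
python3 -m inch '[{"x":0.95,"y":-0.1,"z":0.1,"ax":0,"ay":0,"az":0,"jaw":0},{"x":0.95,"y":-0.1,"z":0.2,"ax":0,"ay":0,"az":0,"jaw":0},{"x":0,"y":0,"z":0,"ax":0,"ay":0,"az":0,"jaw":0},{"x":0,"y":0,"z":0,"ax":0,"ay":0,"az":0,"jaw":0}]'
python3 - <<'E'
from h import *
p=camera_params('wrist');im=capture('wrist');cv2.imwrite('pics/w2.png',im[:,:,::-1]);np.save('w2.npy',p)
E
```

```text
time_s: 1.88
tcp_pos: [0.506, 0.2445, 0.2651]
ee_rot: [[0.978, -0.209, -0.001], [-0.209, -0.978, -0.004], [0.0, 0.004, -1.0]]
wrist_force: [-0.5, -0.3, -0.6]
gripper_width: 0.999
```

View pics/w2.png

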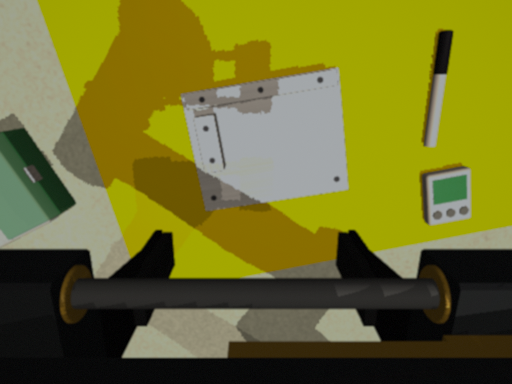

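The whole jig is in view: corners near (182,96), (338,69), (348,189) and (206,210). The fence runs along the top and the stop is on the left. I'll segment it and measure.

Run:
```python
from h import *
im=cv2.imread('pics/w2.png')
cv2.imwrite('pics/w2c.png',cv2.resize(im[55:225,165:365],None,fx=4,fy=3.5*4/3.5,interpolation=2)[:600] if 0 else cv2.resize(im[60:215,170:360],None,fx=3.8,fy=3.8,interpolation=2))
```

```text
(no output)
```

View pics/w2c.png

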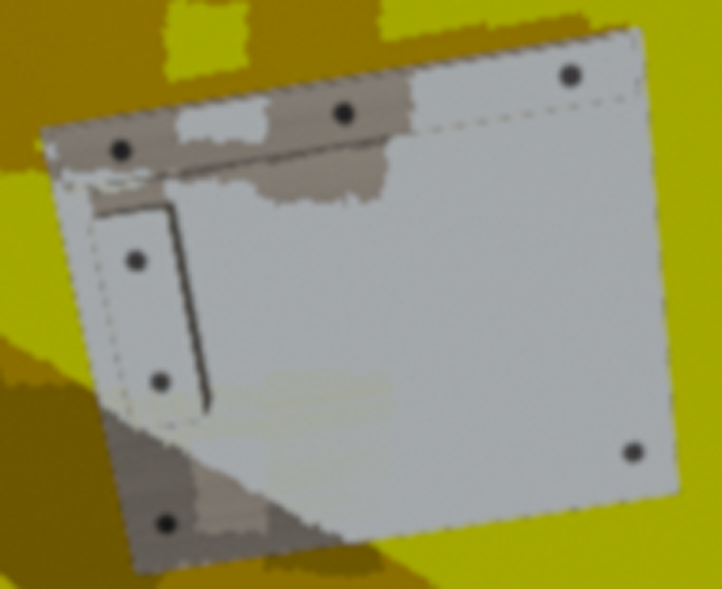

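Run:
```python
from h import *
from scipy.optimize import least_squares
p=np.load('w2.npy',allow_pickle=True).item()
c=lambda u,v:(u/3.8+170,v/3.8+60)
obs=[((138,572),(-.08,.1,.012)),((678,490),(-.08,-.1,.012)),((170,205),(.05,.06,.040)),((205,414),(-.02,.06,.040)),((390,137),(.06,None,.042)),((170,170),(.06,None,.042)),((630,98),(.06,None,.042))]
W=[ray(p,c(*o[0]),o[1][2]) for o in obs]
for w,o in zip(W,obs):print(w.round(4),o[1])
def f(q):
    r=[]
    for w,o in zip(W,obs):
        d=w[:2]-q[:2];cs,s=np.cos(q[2]),np.sin(q[2]);l=(cs*d[0]+s*d[1],-s*d[0]+cs*d[1])
        r.append(l[0]-o[1][0]); 
        if o[1][1] is not None:r.append(l[1]-o[1][1])
    return r
s=least_squares(f,[.5,.22,0],x_scale=[.1,.1,.1]);q=s.x
print(q[:2],np.degrees(q[2]),(s.fun*1e3).round(1))
cs,sn=np.cos(q[2]),np.sin(q[2])
print('rack home',q[0]+cs*.028-sn*.005,q[1]+sn*.028+cs*.005)
# top view check
p=camera_params('top');print([proj(p,[q[0]+cs*a-sn*b,q[1]+sn*a+cs*b,z])[0].round(1) for a,b,z in [(-.08,.1,.012),(-.08,-.1,.012),(.08,-.1,.012),(.08,.1,.012)]])
```

```text
[0.4399 0.3266 0.012 ] (-0.08, 0.1, 0.012)
[0.4294 0.1283 0.012 ] (-0.08, -0.1, 0.012)
[0.5665 0.2795 0.04  ] (0.05, 0.06, 0.04)
[0.4985 0.2846 0.04  ] (-0.02, 0.06, 0.04)
[0.5723 0.2077 0.042 ] (0.06, None, 0.042)
[0.577  0.2766 0.042 ] (0.06, None, 0.042)
[0.5682 0.1334 0.042 ] (0.06, None, 0.042)
[0.51390301 0.22295133] -3.3128705631806885 [ 0.1 -0.8  1.1  0.7 -0.7 -0.5  1.1  0.7 -0.8 -0.2 -0.6]
rack home 0.5421451611451623 0.22632489939118675
[array([165.7, 230.7]), array([224.7, 233.5]), array([227.1, 186.3]), array([168.7, 183.7])]
```

The jig fits to within about 1 mm: (0.514, 0.223), yaw -3.3°. Next I go over to the rack, turning on the way.

```bash
python3 -m inch '[{"x":0,"y":-0.93,"z":0,"ax":0,"ay":0,"az":-0.65,"jaw":0},{"x":0,"y":-0.93,"z":0,"ax":0,"ay":0,"az":-0.65,"jaw":0},{"x":0,"y":-0.93,"z":0,"ax":0,"ay":0,"az":-0.65,"jaw":0},{"x":0,"y":-0.93,"z":0,"ax":0,"ay":0,"az":-0.65,"jaw":0},{"x":0,"y":-0.93,"z":0,"ax":0,"ay":0,"az":-0.65,"jaw":0},{"x":0,"y":-0.93,"z":0,"ax":0,"ay":0,"az":-0.65,"jaw":0},{"x":0,"y":-0.93,"z":0,"ax":0,"ay":0,"az":-0.65,"jaw":0},{"x":0,"y":-0.93,"z":0,"ax":0,"ay":0,"az":-0.65,"jaw":0},{"x":0,"y":0,"z":0,"ax":0,"ay":0,"az":0,"jaw":0},{"x":0,"y":0,"z":0,"ax":0,"ay":0,"az":0,"jaw":0}]'
python3 - <<'E'
from h import *
print(sense()['joints'].round(1))
p=camera_params('wrist');im=capture('wrist');cv2.imwrite('pics/w3.png',im[:,:,::-1]);np.save('w3.npy',p)
E
```

```text
time_s: 3.18
tcp_pos: [0.4954, -0.203, 0.2668]
ee_rot: [[0.433, -0.901, 0.0], [-0.901, -0.433, -0.002], [0.001, 0.001, -1.0]]
wrist_force: [0.3, 0.0, -0.3]
gripper_width: 1.0
[ -4.9  10.7  -5.3   0.1 -73.9  30.5]
```

View pics/w3.png

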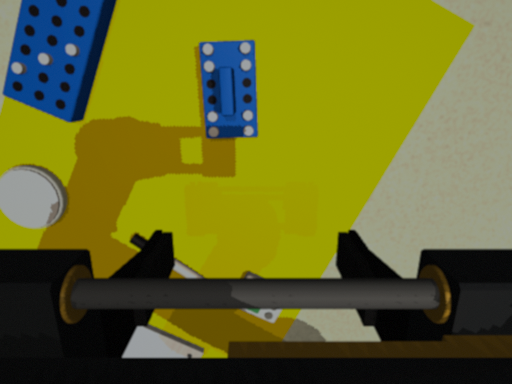

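The rack lies at about (228,88) with its bar along the image vertical and eight white caps, for example (207,48), (246,48), (214,132) and (249,132). I'll locate the cap centres.

Run:
```python
from h import *
im=cv2.imread('pics/w3.png')[:,:,::-1].copy();p=np.load('w3.npy',allow_pickle=True).item()
hsv=cv2.cvtColor(im,cv2.COLOR_RGB2HSV);m=cv2.inRange(hsv,(0,0,110),(180,90,255));m[:, :190]=0;m[:,270:]=0;m[:35]=0;m[145:]=0
n,l,st,ce=cv2.connectedComponentsWithStats(m)
P=[]
for i in range(1,n):
    if st[i,4]>30:
        w=ray(p,ce[i],.049);P.append(w[:2]);print(st[i],ce[i].round(1),w.round(4))
P=np.array(P)
print(P.mean(0)); r=cv2.minAreaRect((P*1000).astype(np.float32));print(r)
s=sorted(range(len(P)),key=lambda i:P[i]@[-.48,.88])
d=P[s[4:]].mean(0)-P[s[:4]].mean(0);print('y axis yaw',np.degrees(np.arctan2(-d[0],d[1])),np.linalg.norm(d))
```

```text
[202  43  12  12 104] [207.4  48.7] [ 0.5966 -0.2919  0.049 ]
[240  42  11  12  99] [244.9  47.6] [ 0.5594 -0.311   0.049 ]
[240  59  11  12  96] [245.5  64.7] [ 0.5512 -0.2952  0.049 ]
[204  61  11  11  95] [208.6  65.8] [ 0.5883 -0.276   0.049 ]
[207 111  11  11  93] [212.1 116.2] [ 0.5624 -0.2265  0.049 ]
[243 110  10  11  90] [247.3 115. ] [ 0.5256 -0.2458  0.049 ]
[244 125  10  12  81] [248.5 130.4] [ 0.5166 -0.2301  0.049 ]
[210 128   8   8  51] [213.2 131.4] [ 0.5542 -0.2108  0.049 ]
[ 0.55678795 -0.26090028]
((556.622314453125, -260.96929931640625), (42.24856185913086, 91.82855224609375), 27.62568473815918)
y axis yaw 27.66313644811539 0.07361943092883118
```

```bash
python3 -m inch '[{"x":0.53,"y":-0.5,"z":-0.9,"ax":0,"ay":0,"az":0.1,"jaw":0},{"x":0.5,"y":-0.47,"z":-0.9,"ax":0,"ay":0,"az":0.1,"jaw":0},{"x":0,"y":0,"z":0,"ax":0,"ay":0,"az":0,"jaw":0},{"x":0,"y":0,"z":0,"ax":0,"ay":0,"az":0,"jaw":0}]'
python3 - <<'E'
from h import *
s=sense();print(s['tcp_pos'],s['ee_rot'].round(4))
p=camera_params('wrist');im=capture('wrist');cv2.imwrite('pics/w4.png',im[:,:,::-1])
E
```

```text
time_s: 3.72
tcp_pos: [0.5575, -0.2517, 0.1654]
ee_rot: [[0.478, -0.878, 0.006], [-0.878, -0.478, -0.002], [0.005, -0.005, -1.0]]
wrist_force: [-0.7, 0.6, -0.2]
gripper_width: 0.997
[ 0.55747678 -0.25168731  0.16542898] [[ 0.4778 -0.8784  0.0064]
 [-0.8785 -0.4778 -0.0023]
 [ 0.0051 -0.0045 -1.    ]]
```

View pics/w4.png

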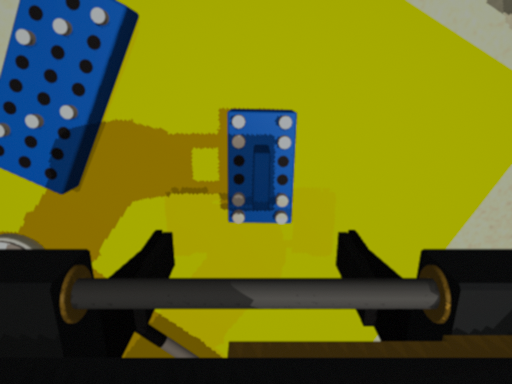

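```bash
python3 -m inch '[{"x":-0.01,"y":-0.15,"z":-0.4,"ax":0,"ay":0,"az":-0.08,"jaw":0},{"x":0,"y":0,"z":-0.7,"ax":0,"ay":0,"az":0,"jaw":0},{"x":0,"y":0,"z":0,"ax":0,"ay":0,"az":0,"jaw":0},{"x":0,"y":0,"z":0,"ax":0,"ay":0,"az":0,"jaw":0}]'
```

```text
time_s: 4.28
tcp_pos: [0.5608, -0.2579, 0.1095]
ee_rot: [[0.471, -0.882, 0.024], [-0.882, -0.471, -0.006], [0.017, -0.018, -1.0]]
wrist_force: [-0.5, -1.5, 0.1]
gripper_width: 1.001
```

```bash
python3 -m inch '[{"x":-0.05,"y":-0.04,"z":-0.25,"ax":0.03,"ay":0.14,"az":-0.02,"jaw":0},{"x":-0.03,"y":-0.02,"z":0,"ax":0,"ay":0.02,"az":0,"jaw":0},{"x":0,"y":0,"z":0,"ax":0,"ay":0,"az":0,"jaw":0}]'
```

```text
time_s: 4.65
tcp_pos: [0.5579, -0.262, 0.0979]
ee_rot: [[0.469, -0.883, 0.002], [-0.883, -0.469, -0.003], [0.003, -0.0, -1.0]]
wrist_force: [0.5, 0.7, -0.5]
gripper_width: 1.004
```

```bash
python3 -m inch '[{"x":-0.02,"y":0.01,"z":-0.3,"ax":0,"ay":0.01,"az":0,"jaw":0},{"x":-0.02,"y":0.01,"z":-0.3,"ax":0,"ay":0.01,"az":0,"jaw":0},{"x":0,"y":0,"z":-0.1,"ax":0,"ay":0.01,"az":0,"jaw":0},{"x":0,"y":0,"z":0,"ax":0,"ay":0,"az":0,"jaw":0}]'
```

```text
time_s: 5.15
tcp_pos: [0.5568, -0.2616, 0.0567]
ee_rot: [[0.469, -0.883, -0.0], [-0.883, -0.469, -0.004], [0.003, 0.002, -1.0]]
wrist_force: [0.6, -0.2, -0.2]
gripper_width: 1.002
```

```bash
python3 -m inch '[{"x":0,"y":0,"z":0,"ax":0,"ay":0,"az":0,"jaw":255},{"x":0,"y":0,"z":0,"ax":0,"ay":0,"az":0,"jaw":255},{"x":0,"y":0,"z":0,"ax":0,"ay":0,"az":0,"jaw":255},{"x":0,"y":0,"z":0,"ax":0,"ay":0,"az":0,"jaw":255},{"x":0,"y":0,"z":0,"ax":0,"ay":0,"az":0,"jaw":255},{"x":0,"y":0,"z":0,"ax":0,"ay":0,"az":0,"jaw":255}]'
```

```text
time_s: 5.9
tcp_pos: [0.5582, -0.262, 0.059]
ee_rot: [[0.469, -0.883, 0.003], [-0.883, -0.469, -0.005], [0.006, -0.001, -1.0]]
wrist_force: [-0.2, 0.4, -0.7]
gripper_width: 0.402
```

```bash
python3 -m inch '[{"x":-0.02,"y":0.01,"z":-0.02,"ax":0,"ay":0,"az":0,"jaw":255},{"x":0,"y":0,"z":0,"ax":0,"ay":0,"az":0,"jaw":255},{"x":0,"y":0,"z":0,"ax":0,"ay":0,"az":0,"jaw":255},{"x":0,"y":0,"z":0,"ax":0,"ay":0,"az":0,"jaw":255},{"x":0,"y":0,"z":0,"ax":0,"ay":0,"az":0,"jaw":255}]'
```

```text
time_s: 6.52
tcp_pos: [0.5572, -0.2612, 0.0575]
ee_rot: [[0.469, -0.883, 0.004], [-0.883, -0.469, -0.005], [0.006, -0.001, -1.0]]
wrist_force: [0.4, -0.1, -0.6]
gripper_width: 0.145
```

```bash
python3 -m inch '[{"x":0,"y":0,"z":0,"ax":0,"ay":0,"az":0,"jaw":255},{"x":0,"y":0,"z":0.3,"ax":0,"ay":0,"az":0,"jaw":255},{"x":0,"y":0,"z":0.6,"ax":0,"ay":0,"az":0,"jaw":255},{"x":0,"y":0,"z":0.8,"ax":0,"ay":0,"az":0,"jaw":255},{"x":0,"y":0,"z":0.3,"ax":0,"ay":0,"az":0,"jaw":255},{"x":0,"y":0,"z":0,"ax":0,"ay":0,"az":0,"jaw":255}]'
python3 - <<'E'
from h import *
p=camera_params('wrist');im=capture('wrist');cv2.imwrite('pics/w5.png',im[:,:,::-1])
E
```

```text
time_s: 7.28
tcp_pos: [0.5516, -0.2595, 0.1749]
ee_rot: [[0.467, -0.884, -0.009], [-0.884, -0.467, 0.001], [-0.005, 0.008, -1.0]]
wrist_force: [-0.0, 0.6, -3.3]
gripper_width: 0.145
```

View pics/w5.png

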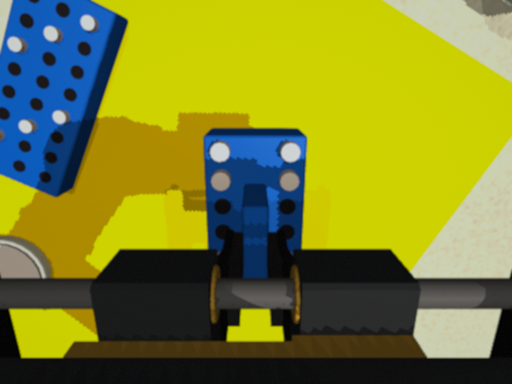

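The rack is held, with a 3.3 N load. Next I carry it over to the jig, turning -31° on the way.

```bash
python3 -m inch '[{"x":0,"y":0.4,"z":0,"ax":0,"ay":0,"az":-0.28,"jaw":255},{"x":0,"y":0.7,"z":0,"ax":0,"ay":0,"az":-0.28,"jaw":255},{"x":-0.05,"y":0.75,"z":0,"ax":0,"ay":0,"az":-0.28,"jaw":255},{"x":-0.05,"y":0.75,"z":0,"ax":0,"ay":0,"az":-0.28,"jaw":255},{"x":-0.05,"y":0.75,"z":0,"ax":0,"ay":0,"az":-0.28,"jaw":255},{"x":-0.05,"y":0.75,"z":0,"ax":0,"ay":0,"az":-0.28,"jaw":255},{"x":-0.05,"y":0.75,"z":0,"ax":0,"ay":0,"az":-0.28,"jaw":255},{"x":-0.05,"y":0.75,"z":0,"ax":0,"ay":0,"az":-0.28,"jaw":255},{"x":-0.05,"y":0.75,"z":0,"ax":0,"ay":0,"az":-0.28,"jaw":255},{"x":0,"y":0.7,"z":0,"ax":0,"ay":0,"az":-0.28,"jaw":255},{"x":0,"y":0.5,"z":0,"ax":0,"ay":0,"az":-0.28,"jaw":255},{"x":0,"y":0,"z":0,"ax":0,"ay":0,"az":0,"jaw":255}]'
```

```text
time_s: 8.82
tcp_pos: [0.5133, 0.2052, 0.1483]
ee_rot: [[-0.077, -0.996, -0.05], [-0.997, 0.076, 0.01], [-0.006, 0.05, -0.999]]
wrist_force: [-0.2, -2.0, -2.0]
gripper_width: 0.139
```

```bash
python3 -m inch '[{"x":0.3,"y":0.1,"z":0,"ax":-0.06,"ay":-0.29,"az":0.1,"jaw":255},{"x":0.05,"y":0.05,"z":0,"ax":0,"ay":-0.05,"az":0,"jaw":255},{"x":0,"y":0,"z":0,"ax":0,"ay":0,"az":0,"jaw":255},{"x":0,"y":0,"z":0,"ax":0,"ay":0,"az":0,"jaw":255}]'
python3 - <<'E'
from h import *
s=sense();print(s['tcp_pos'],s['ee_rot'].round(4))
p=camera_params('wrist');im=capture('wrist');cv2.imwrite('pics/w6.png',im[:,:,::-1]);np.save('w6.npy',p)
E
```

```text
time_s: 9.32
tcp_pos: [0.531, 0.2108, 0.1435]
ee_rot: [[-0.061, -0.998, -0.0], [-0.998, 0.061, -0.007], [0.007, -0.0, -1.0]]
wrist_force: [-0.0, 0.2, -3.6]
gripper_width: 0.147
[0.53102055 0.21080418 0.14345467] [[-6.090e-02 -9.981e-01 -2.000e-04]
 [-9.981e-01  6.090e-02 -6.600e-03]
 [ 6.600e-03 -2.000e-04 -1.000e+00]]
```

View pics/w6.png

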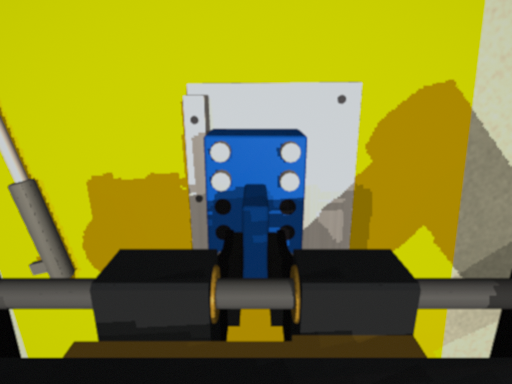

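Run:
```python
from h import *
im=cv2.imread('pics/w6.png')[:,:,::-1].copy();p=np.load('w6.npy',allow_pickle=True).item()
T=np.array([.53102,.2108])
hsv=cv2.cvtColor(im,cv2.COLOR_RGB2HSV);m=cv2.inRange(hsv,(0,0,110),(180,90,255));m[:, :208]=0;m[:,303:]=0;m[:138]=0;m[195:]=0
n,l,st,ce=cv2.connectedComponentsWithStats(m);P=[]
for i in range(1,n):
    if st[i,4]>60: w=ray(p,ce[i],.135)[:2];P.append(w);print(ce[i].round(1),w.round(4))
P=np.array(P);o=P[np.argsort(P[:,1])]
d=o[2:].mean(0)-o[:2].mean(0);print('len',np.linalg.norm(d),'yaw',np.degrees(np.arctan2(-d[0],d[1])))
xs=o[[0,1]][np.argsort(o[[0,1]][:,0])];e=xs[1]-xs[0];print('w',np.linalg.norm(e),'yaw',np.degrees(np.arctan2(e[1],e[0])))
a=np.radians(-3.4);y=np.array([-np.sin(a),np.cos(a)]);c=P.mean(0)+y*.037;print('rack centre',c,'rel tcp',c-T)
cv2.imwrite('pics/w6c.png',cv2.resize(im[70:260,170:380,::-1],None,fx=3.1,fy=3.1,interpolation=2))
```

```text
[220.  151.5] [0.5487 0.1634]
[290.3 151.9] [0.5074 0.1662]
[220.7 180.8] [0.5499 0.1812]
[289.4 181. ] [0.5085 0.1839]
len 0.017796730595359952 yaw -3.623805797959663
w 0.041395085694984714 yaw -3.862672128267421
rack centre [0.53081906 0.21058653] rel tcp [-0.00020094 -0.00021347]
```

View pics/w6c.png

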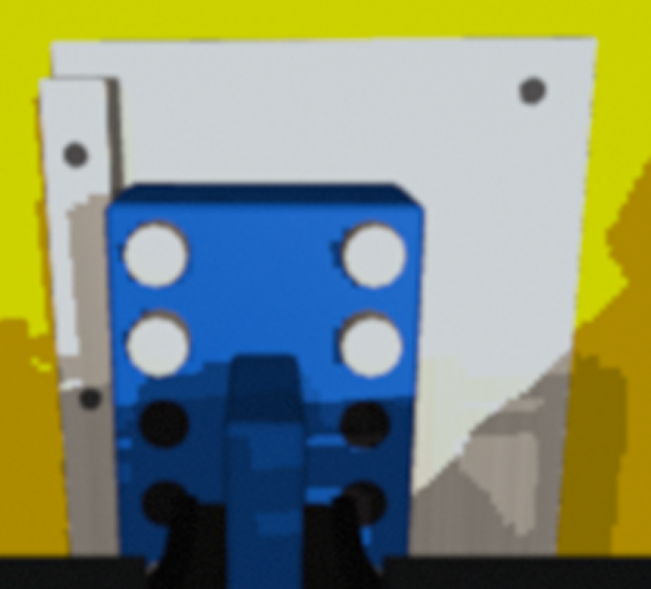

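Run:
```python
from h import *
p=np.load('w6.npy',allow_pickle=True).item()
q=np.array([.5139,.22295]);a=np.radians(-3.313);R=np.array([[np.cos(a),-np.sin(a)],[np.sin(a),np.cos(a)]])
for u,v,z,n in [(52,43,.012,'80,-100'),(597,38,.012,'-80,-100'),(107,80,.042,'60,-90'),(109,140,.042,'60,')]:
    w=ray(p,(u/3.1+170,v/3.1+70),z)[:2];print(n,w.round(4),(R.T@(w-q)*1e3).round(1))
T=np.array([.53102,.2108]);print('rack in jig',(R.T@(T-q)*1e3).round(1))
```

```text
80,-100 [0.5873 0.1209] [ 79.2 -97.6]
-80,-100 [0.4285 0.1292] [-79.8 -98.5]
60,-90 [0.568 0.132] [ 59.3 -87.6]
60, [0.5691 0.1477] [ 59.5 -72. ]
rack in jig [ 17.8 -11.1]
```

```bash
python3 -m inch '[{"x":0,"y":0,"z":-0.3,"ax":0,"ay":0,"az":0,"jaw":255},{"x":0,"y":0,"z":-0.3,"ax":0,"ay":0,"az":0,"jaw":255},{"x":0,"y":0,"z":-0.3,"ax":0,"ay":0,"az":0,"jaw":255},{"x":0,"y":0,"z":0,"ax":0,"ay":0,"az":0,"jaw":255},{"x":0,"y":0,"z":0,"ax":0,"ay":0,"az":0,"jaw":255}]'
```

```text
time_s: 10.0
tcp_pos: [0.5319, 0.2097, 0.0904]
ee_rot: [[-0.063, -0.998, 0.002], [-0.998, 0.063, -0.005], [0.004, -0.002, -1.0]]
wrist_force: [0.4, 0.0, -3.4]
gripper_width: 0.144
```

```bash
python3 -m inch '[{"x":0,"y":0.02,"z":-0.14,"ax":0.03,"ay":0.01,"az":0.03,"jaw":255},{"x":0,"y":0,"z":-0.1,"ax":0,"ay":0,"az":0,"jaw":255},{"x":0,"y":0,"z":0,"ax":0,"ay":0,"az":0,"jaw":255},{"x":0,"y":0,"z":0,"ax":0,"ay":0,"az":0,"jaw":255}]'
```

```text
time_s: 10.5
tcp_pos: [0.5328, 0.2115, 0.0767]
ee_rot: [[-0.058, -0.998, 0.003], [-0.998, 0.058, 0.003], [-0.003, -0.003, -1.0]]
wrist_force: [-0.5, 0.2, -2.6]
gripper_width: 0.147
```

```bash
python3 -m inch '[{"x":0,"y":0,"z":-0.04,"ax":0,"ay":0,"az":0,"jaw":255},{"x":0,"y":0,"z":-0.03,"ax":0,"ay":0,"az":0,"jaw":255}]'
```

```text
time_s: 10.75
tcp_pos: [0.533, 0.2117, 0.0727]
ee_rot: [[-0.057, -0.998, 0.003], [-0.998, 0.057, 0.003], [-0.003, -0.003, -1.0]]
wrist_force: [-0.5, -0.2, -2.9]
gripper_width: 0.145
```

```bash
python3 -m inch '[{"x":0,"y":0,"z":-0.04,"ax":0,"ay":0,"az":0,"jaw":255},{"x":0,"y":0,"z":-0.02,"ax":0,"ay":0,"az":0,"jaw":255}]'
```

```text
time_s: 11.0
tcp_pos: [0.5332, 0.2117, 0.0695]
ee_rot: [[-0.057, -0.998, 0.004], [-0.998, 0.057, 0.003], [-0.003, -0.004, -1.0]]
wrist_force: [-2.2, -0.6, 3.6]
gripper_width: 0.146
```

Contact with the plate. Next I slide it along the fence direction towards the stop.

```bash
python3 -m inch '[{"x":0.01,"y":0.07,"z":0,"ax":0,"ay":0,"az":0,"jaw":255},{"x":0.01,"y":0.07,"z":0,"ax":0,"ay":0,"az":0,"jaw":255},{"x":0,"y":0.06,"z":0,"ax":0,"ay":0,"az":0,"jaw":255}]'
```

```text
time_s: 11.38
tcp_pos: [0.5347, 0.2243, 0.0695]
ee_rot: [[-0.057, -0.998, 0.004], [-0.998, 0.057, 0.003], [-0.003, -0.004, -1.0]]
wrist_force: [-0.1, -1.0, -2.5]
gripper_width: 0.144
```

```bash
python3 -m inch '[{"x":0,"y":0.04,"z":0,"ax":0,"ay":0,"az":0,"jaw":255}]';python3 -m inch '[{"x":0,"y":0.04,"z":0,"ax":0,"ay":0,"az":0,"jaw":255}]'
```

```text
time_s: 11.5
tcp_pos: [0.5347, 0.2271, 0.0695]
ee_rot: [[-0.057, -0.998, 0.004], [-0.998, 0.057, 0.003], [-0.003, -0.004, -1.0]]
wrist_force: [-0.2, 0.4, -2.3]
gripper_width: 0.141
time_s: 11.62
tcp_pos: [0.5348, 0.2286, 0.07]
ee_rot: [[-0.056, -0.998, 0.004], [-0.998, 0.056, 0.001], [-0.001, -0.004, -1.0]]
wrist_force: [0.1, -6.1, 2.9]
gripper_width: 0.145
```

Stop contact, Fy = -6 N. Next I go into the fence, about 7.5 mm.

```bash
python3 -m inch '[{"x":0.05,"y":-0.01,"z":-0.01,"ax":0,"ay":0,"az":0,"jaw":255},{"x":0.05,"y":0,"z":0,"ax":0,"ay":0,"az":0,"jaw":255}]';python3 -m inch '[{"x":0.03,"y":0.005,"z":-0.01,"ax":0,"ay":0,"az":0,"jaw":255}]'
```

```text
time_s: 11.88
tcp_pos: [0.5402, 0.2276, 0.0695]
ee_rot: [[-0.056, -0.998, 0.003], [-0.998, 0.056, 0.0], [-0.0, -0.003, -1.0]]
wrist_force: [-1.0, -1.1, 0.0]
gripper_width: 0.145
time_s: 12.0
tcp_pos: [0.542, 0.2276, 0.0695]
ee_rot: [[-0.056, -0.998, 0.002], [-0.998, 0.056, -0.001], [0.0, -0.002, -1.0]]
wrist_force: [-4.1, -3.1, 7.1]
gripper_width: 0.144
```

```bash
python3 -m inch '[{"x":0.03,"y":0.01,"z":-0.01,"ax":0,"ay":0,"az":0,"jaw":255}]';python3 -m inch '[{"x":0.03,"y":0.01,"z":-0.01,"ax":0,"ay":0,"az":0,"jaw":255}]'
```

```text
time_s: 12.12
tcp_pos: [0.5422, 0.2275, 0.0694]
ee_rot: [[-0.057, -0.998, -0.002], [-0.998, 0.057, -0.002], [0.002, 0.001, -1.0]]
wrist_force: [-9.2, -1.4, 9.4]
gripper_width: 0.146
time_s: 12.25
tcp_pos: [0.5422, 0.2274, 0.0695]
ee_rot: [[-0.057, -0.998, -0.005], [-0.998, 0.057, -0.004], [0.004, 0.005, -1.0]]
wrist_force: [-8.0, -1.4, 7.4]
gripper_width: 0.146
```

```bash
python3 -m inch '[{"x":0.042,"y":0.015,"z":-0.02,"ax":0.02,"ay":-0.03,"az":0,"jaw":255}]';python3 -m inch '[{"x":0.042,"y":0.015,"z":-0.02,"ax":0.02,"ay":-0.02,"az":0,"jaw":255}]'
python3 - <<'E'
from h import *
p=camera_params('wrist');im=capture('wrist');cv2.imwrite('pics/w7.png',im[:,:,::-1]);np.save('w7.npy',p)
im=capture('side');cv2.imwrite('pics/s7.png',cv2.resize(im[130:210,170:270,::-1],None,fx=6,fy=6,interpolation=2))
s=sense();print(s['wrist_force'],s['tcp_pos'],s['time_s'],s['ee_rot'].round(3))
E
```

```text
time_s: 12.38
tcp_pos: [0.5422, 0.2275, 0.0694]
ee_rot: [[-0.057, -0.998, -0.005], [-0.998, 0.057, -0.003], [0.003, 0.005, -1.0]]
wrist_force: [-11.3, -2.5, 14.2]
gripper_width: 0.143
time_s: 12.5
tcp_pos: [0.5422, 0.2275, 0.0694]
ee_rot: [[-0.057, -0.998, -0.006], [-0.998, 0.057, -0.002], [0.002, 0.006, -1.0]]
wrist_force: [-11.2, -1.5, 12.3]
gripper_width: 0.147
[-10.3399087   -2.47973938  12.25725418] [0.54221276 0.22747974 0.06945524] 12.6 [[-0.057 -0.998 -0.006]
 [-0.998  0.057 -0.001]
 [ 0.002  0.006 -1.   ]]
```

View pics/w7.png

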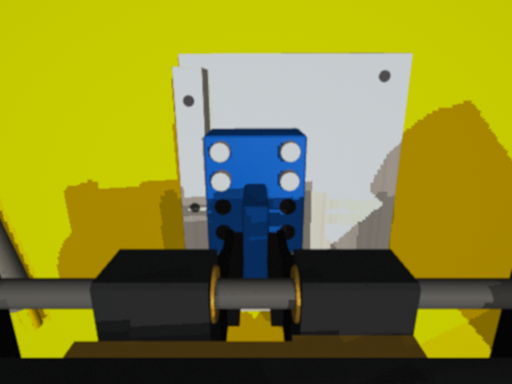

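View pics/s7.png

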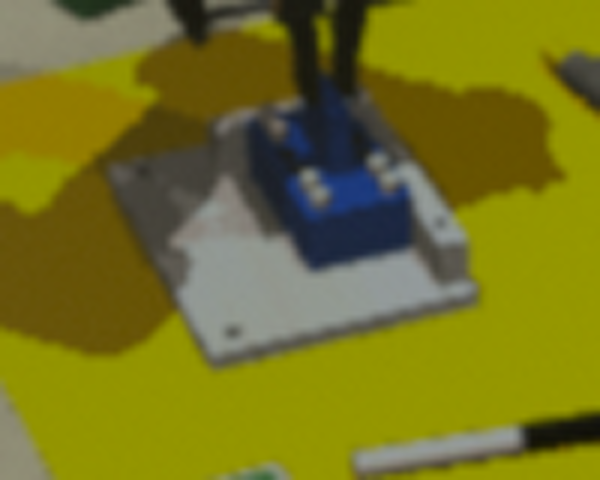

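Run:
```python
from h import *
p=np.load('w7.npy',allow_pickle=True).item()
im=cv2.imread('pics/w7.png')[:,:,::-1].copy()
m=cv2.inRange(cv2.cvtColor(im,cv2.COLOR_RGB2HSV),(0,0,110),(180,90,255));m[:, :209]=0;m[:,303:]=0;m[:138]=0;m[195:]=0
n,l,st,ce=cv2.connectedComponentsWithStats(m);P=np.array([ray(p,ce[i],.061)[:2] for i in range(1,n) if st[i,4]>60]);print(P.round(4))
A=ray(p,(179,54),.012)[:2];B=ray(p,(411,54),.012)[:2];print(A,B,np.linalg.norm(A-B))
e=(A-B)/np.linalg.norm(A-B);y=np.array([-e[1],e[0]]);print('jig yaw',np.degrees(np.arctan2(e[1],e[0])))
C=(A+B)/2
for w in P:print(((w-C)@e*1e3).round(1),((w-C)@y*1e3-100).round(1))
F=[ray(p,q,.042)[:2] for q in((203.5,70),(205,125))]
for w in F:print('fence',((w-C)@e*1e3).round(1),((w-C)@y*1e3-100).round(1))
```

```text
[[0.5604 0.1801]
 [0.5189 0.1825]
 [0.5612 0.1981]
 [0.5198 0.2004]]
[0.58719263 0.12079433] [0.43008154 0.12962144] 0.15735886964439824
jig yaw -3.215715430094311
48.6 -42.3
7.0 -42.2
48.4 -24.3
6.9 -24.3
fence 58.5 -88.3
fence 59.0 -55.7
```

The rack sits at about x = 27.7, y = 3.8 mm in the jig frame, parallel to it. I'll add a small nudge towards the stop and renew the push.

```bash
python3 -m inch '[{"x":0.045,"y":0.035,"z":-0.02,"ax":0.01,"ay":-0.03,"az":0,"jaw":255}]';python3 -m inch '[{"x":0.045,"y":0.035,"z":-0.02,"ax":0.01,"ay":-0.03,"az":0,"jaw":255}]'
```

```text
time_s: 12.72
tcp_pos: [0.5422, 0.2275, 0.0694]
ee_rot: [[-0.057, -0.998, -0.007], [-0.998, 0.057, -0.004], [0.005, 0.006, -1.0]]
wrist_force: [-9.5, -7.5, 12.5]
gripper_width: 0.141
time_s: 12.85
tcp_pos: [0.5422, 0.2274, 0.0695]
ee_rot: [[-0.057, -0.998, -0.007], [-0.998, 0.057, -0.007], [0.007, 0.007, -1.0]]
wrist_force: [-9.4, -5.1, 12.2]
gripper_width: 0.142
```

It doesn't move in y with Fy = -7 N, so it is against the stop. Final push, then a check that it holds steady.

```bash
python3 -m inch '[{"x":0.05,"y":0.012,"z":-0.02,"ax":0.02,"ay":-0.03,"az":0,"jaw":255}]';python3 -m inch '[{"x":0.05,"y":0.012,"z":-0.02,"ax":0.01,"ay":-0.03,"az":0,"jaw":255}]'
python3 - <<'E'
from h import *
for i in range(6):
    im=capture('top');s=sense();print(s['time_s'],s['wrist_force'].round(1),s['tcp_pos'].round(4),s['ee_rot'][:2,2].round(4))
cv2.imwrite('pics/t8.png',cv2.resize(im[110:270,120:400,::-1],None,fx=2.8,fy=2.8,interpolation=2))
E
```

```text
time_s: 12.98
tcp_pos: [0.5426, 0.2273, 0.0696]
ee_rot: [[-0.057, -0.998, -0.007], [-0.998, 0.057, -0.005], [0.006, 0.006, -1.0]]
wrist_force: [-11.0, 0.3, 12.9]
gripper_width: 0.151
time_s: 13.1
tcp_pos: [0.5429, 0.2273, 0.0698]
ee_rot: [[-0.057, -0.998, -0.006], [-0.998, 0.057, -0.006], [0.006, 0.006, -1.0]]
wrist_force: [-11.3, -0.6, 11.8]
gripper_width: 0.145
13.15 [-11.5  -1.2  11.9] [0.5429 0.2273 0.0698] [-0.0063 -0.0057]
13.2 [-11.1  -0.6  12. ] [0.5429 0.2273 0.0698] [-0.0063 -0.0057]
13.25 [-11.8  -1.5  12. ] [0.5429 0.2273 0.0698] [-0.0063 -0.0057]
13.3 [-11.5  -1.7  11.7] [0.5429 0.2273 0.0698] [-0.0063 -0.0057]
13.35 [-11.3  -1.2  12.9] [0.5429 0.2273 0.0698] [-0.0063 -0.0057]
13.4 [-11.9  -1.7  12.7] [0.5429 0.2273 0.0698] [-0.0063 -0.0058]
```

View pics/t8.png

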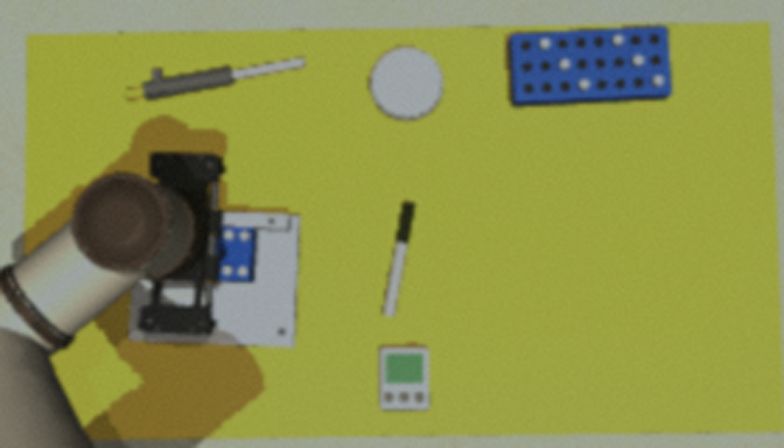

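The pen, timer, dish, pipette and flat rack are where they were. The push holds steady at about 11.5 N into the fence and 12 N down. Handing in.

```bash
python3 -c "
from station import *
print(finish_job());s=sense();print(s['time_s'],s['wrist_force'],s['tcp_pos'])"
```

```text
the job is handed in; nothing more can be done
None
the job is handed in; nothing more can be done
```

The rack is in the jig, flush along the fence and up against the stop. I handed the job in at about 13.4 s with the arm still pushing and gripping.

- **How it went:** I gripped the rack by its bar, carried it over the marker and lowered it onto the plate. I then slid it into the stop and the fence, with contact felt on all three faces.
- **Position:** before the last nudges, the wrist camera put the rack at about x = 27.7 mm, y = 3.8 mm in the jig frame, parallel to it within about 0.5°. A later nudge toward the stop met about 7 N without moving, so it was against the stop.
- **Push:** it stayed steady over the last 0.3 s at about 11.5 N into the fence and 12 N down at the wrist. The tool was tilted about 0.5°.
- **Bystanders:** the final top view showed the marker, timer, dish, pipette and flat rack where they were. The arm never went near the tip box, beaker or wash bottle, but that view did not include them.

Two small things disagreed:
- **Jig position:** the two wrist-camera measurements of the jig differed by about 2 mm in y.
- **Last push:** the tool crept about 0.7 mm in x and 0.3 mm up, then held still. I put this down to slight slip of the pads on the bar or a small tilt. I did not re-measure the rack after that.

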